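# Shelve the full and the spare tin, cap up and label out

### The arm

A 7-joint arm with a two-finger parallel gripper is mounted at the origin on the work surface. World frame = base frame: x ahead of the robot, y to its left, z up, the work surface at z = 0. Lengths are in m, angles in rad, forces in N, time in s.
With the tool pointing down it reaches from about 0.425 to 0.875 m from the base axis. Payload 4.7 kg.
Tool frame: the origin (TCP) lies midway between the tips of the shut fingers; the grasp point (between the pads) lies 19 mm behind it (ctrl.grip_point_offset is the distance from the TCP to the grasp point, in m); z points along the fingers, y is the line along which they close (so a half turn about z gives the same grasp; the last joint's range is limited). The gripper opens to 87 mm and grips with 3 to 60 N. Pads are 19 mm wide; open, the fingers measure 117 mm over their backs; the gripper's body (75 mm by 190 mm) begins 51 mm behind the grasp point.
Start: joints at [-1.247, 0.321, -0.07, 1.45, 0.023, 1.371, -0.057], TCP at [0.198, 0.619, 0.223] pointing down, gripper open.
Joint ranges: [-2.86, 2.86], [-0.3, 2.09], [-1.38, 1.24], [0.06, 2.45], [-1.56, 4.7], [0.09, 2.05], [-2.69, 2.69]. Speed limits (rad/s): [2.57, 2.57, 3.14, 3.14, 3.14, 3.14, 3.14].

### API

Orientations are given as a rotation vector (axis times angle).
In Python, from bench import ctrl gives the robot as it stands. The module is installed in compiled form; this text tells all that it offers.
- The arm moves only by the shell command python3 -m handwheel 'ROWS' [OPENING] [FORCE]. ROWS is JSON, a list of rows, each an object of numbers: "x", "y", "z": the shift along the tool's x, y, z in m; "wx", "wy", "wz": the turn, a rotation vector about the tool's x, y, z in degrees. A call has 1 to 10 rows; each row is the pose to reach, as a shift and turn from the pose commanded when the call began, along the tool's axes at that moment; what a row does not reach only later rows make up. A row lasts 1/12 s, in which the tool goes at most 41.7 mm and 7.16 degrees, less where a joint would pass 70% of its speed; a pose out of reach is approached as far as the arm can. A call with a gripper value outside its range is refused whole. OPENING is the finger opening in m, from 0 to 0.087, set as the call begins (- or left out, the last holds). The fingers move at their own pace and stop on an object; FORCE is the grip in N (left out, the last holds). Time passes only in rows, so rows that repeat a pose let the fingers close. It gives the time, the measured TCP pose, the force, the opening and the grip force at its end, in the units of the state.
- ctrl.get_state(): the state, without advancing time (a new reading comes with each control period).
- ctrl.get_image(name): name is "scene" or "top"; returns a dict with "image" (480x640x3 uint8, red, green, blue), "K" (3x3 intrinsics, pixels), "k1" (the pictures are not rectified: a ray, as slopes to the right and down, at radius r is drawn at 1 + k1 r^2 times it, then the intrinsics apply), "world_to_cam" (4x4, takes a point from world to camera coordinates). Camera axes: x right, y down, z forward; pixel columns grow to the right and rows downward; lengths in m; the calibration is good to about 2 mm. A picture is of the moment at which its call begins. There is no depth.
- ctrl.close_job(): hands the job in; it is judged then, once.
The state is a dict: "time": time; "joint_positions": joint angles; "qd": joint speeds; "joint_torque": joint torques, N m; "position": TCP position; "tool_rot": TCP orientation; "ft_force": force on the tool from outside, world axes, zero at the start; "torque": the same for the moment, N m; "grip_width": opening from 0.0 (shut) to 1.0 (fully open); "grip_force": force on a finger pad.
Only numpy, scipy, OpenCV 4.12 (cv2) and the standard library are available. Lean on these libraries where they do the work, as an engineer would, in place of code of your own. Each camera call takes 0.05 s, during which the arm holds its last target. There are 200 camera calls.

### The job

Two look-alike kitchen tins lie on wooden rests: lift the one on the dark rest a few centimetres and put it back, then lift the one on the pale rest, to feel which is heavier. Then stand both tins squarely in the small trays, cap up and orange label facing the tray's open front, the heavier tin in the green tray and the lighter one in the white tray. Set them down gently, never drop them, and leave the other kitchen things standing where they are.

Things in the scene. Friction and masses are not known exactly. Their poses are not given: they have to be found in the camera images.
- tin_a_center (a point): centre of a closed square aluminium tin: 50 x 50 mm section, 100 mm from foot to top of the black cap (last 14 mm, 44 mm square), orange label on one side only. Starts lying label up on the dark rest, cap pointing roughly away from the robot. Axes: +x from foot to cap, +z out through the label, y across (50 mm grip)
- tin_b_center (a point): centre of a closed square aluminium tin: 50 x 50 mm section, 100 mm from foot to top of the black cap (last 14 mm, 44 mm square), orange label on one side only. Starts lying label up on the pale rest, cap pointing roughly away from the robot. Axes: +x from foot to cap, +z out through the label, y across (50 mm grip)
- tin_a_label (a point): the middle of the labelled side of tin_a, 25 mm from its centre; axes as its centre
- tin_b_label (a point): the middle of the labelled side of tin_b, 25 mm from its centre; axes as its centre
- tin_a: tin_a as a whole; origin in the middle of the side opposite the label, 25 mm from the tin's centre; axes as its centre. The tins look alike; one is about twice as heavy as the other or more, both under 0.5 kg; only lifting tells which
- tin_b: tin_b as a whole; origin in the middle of the side opposite the label, 25 mm from the tin's centre; axes as its centre. The tins look alike; one is about twice as heavy as the other or more, both under 0.5 kg; only lifting tells which
- rest_dark_top (a point): fixed dark brown wooden bar 85 mm long (x), 34 mm wide (y), 30 mm high; the tin on it overhangs 8 mm either side. This point: middle of its top. The tin lies lengthwise on it, centred, its centre 25 mm above this point, cap towards the bar's +x
- rest_pale_top (a point): fixed pale wooden bar 85 mm long (x), 34 mm wide (y), 30 mm high; the tin on it overhangs 8 mm either side. This point: middle of its top. The tin lies lengthwise on it, centred, its centre 25 mm above this point, cap towards the bar's +x
- tray_green: fixed green tray, 74 mm square, floor 5 mm thick, a rim 6 mm thick and 15 mm high on three sides (62 mm clear between); the front, the +x side, is open, without rim, and faces roughly away from the robot. Origin: centre of its underside, on the worktop; z up
- tray_white: fixed white tray, 74 mm square, floor 5 mm thick, a rim 6 mm thick and 15 mm high on three sides (62 mm clear between); the front, the +x side, is open, without rim, and faces roughly away from the robot. Origin: centre of its underside, on the worktop; z up
- spice_jar: bystander: brown glass jar, red cap, 44 mm across, 95 mm tall; leave it alone
- pepper_mill: bystander: dark wooden pepper mill, 52 mm across, 130 mm tall; leave it alone
- mug: bystander: blue mug, 78 mm across, 90 mm tall; leave it alone
- bowl: bystander: white bowl, 100 mm across, 50 mm tall; leave it alone
- soup_can: bystander: yellow food can, 70 mm across, 65 mm tall; leave it alone
- spoon: bystander: spoon lying flat, about 200 mm long; leave it alone

How it is judged:
On the way, in this order (a step that is already met when the one before it is completed fails the run):
1. the tin of the dark rest is lifted clear (its centre at least 15 mm up) while the other stays on its rest (height (world z) of tin_a_center above 0.07 m and horizontal distance between tin_b_center and rest_pale_top below 0.03 m and height (world z) of tin_b_center below 0.065 m and angle between tin_b_label's own z axis and vertical below 0.2 rad), for 0.2 s.
2. the tin of the pale rest is lifted clear (its centre at least 15 mm up) while the first is back on its rest, label up, within 30 mm of its middle (height (world z) of tin_b_center above 0.07 m and horizontal distance between tin_a_center and rest_dark_top below 0.03 m and height (world z) of tin_a_center below 0.065 m and angle between tin_a_label's own z axis and vertical below 0.2 rad), for 0.2 s.
At the end, for the whole second after the job is handed in: Heavier tin in the green tray, lighter in the white (tray load above / below 2.5 N, each over 0.8 N), each within 15 mm of the tray's centre, foot on its floor (centre 50-60 mm high), cap up within 0.12 rad, label middle over 17 mm frontward of the centre, at rest (0.02 m/s) (((horizontal distance between tin_a_center and tray_green below 0.015 m and height (world z) of tin_a_center between 0.05 and 0.06 m and angle between each of tin_a_center, tin_b_center's own x axis and vertical below 0.12 rad and x of tin_a_label in the frame of tray_green above 0.017 m and contact force between tin_a and tray_green above 2.5 N and contact force between tin_a and tray_green above 0.8 N and linear speed of each of tin_a, tin_b below 0.02 m/s and horizontal distance between tin_b_center and tray_white below 0.015 m and height (world z) of tin_b_center between 0.05 and 0.06 m and x of tin_b_label in the frame of tray_white above 0.017 m and contact force between tin_b and tray_white between 0.8 and 2.5 N) or (horizontal distance between tin_b_center and tray_green below 0.015 m and height (world z) of tin_b_center between 0.05 and 0.06 m and angle between each of tin_b_center, tin_a_center's own x axis and vertical below 0.12 rad and x of tin_b_label in the frame of tray_green above 0.017 m and contact force between tin_b and tray_green above 2.5 N and contact force between tin_b and tray_green above 0.8 N and linear speed of each of tin_b, tin_a below 0.02 m/s and horizontal distance between tin_a_center and tray_white below 0.015 m and height (world z) of tin_a_center between 0.05 and 0.06 m and x of tin_a_label in the frame of tray_white above 0.017 m and contact force between tin_a and tray_white between 0.8 and 2.5 N))); the robot touches nothing.
It fails at once if a tin is let go more than 15 mm above where it would stand or lie (centre over 70 mm up, no finger touching it) ((height (world z) of tin_a_center above 0.07 m and contact force between the fingers and tin_a below 0.3 N) or (height (world z) of tin_b_center above 0.07 m and contact force between the fingers and tin_b below 0.3 N)).
It fails at once if a tin is banged on a tray (over 80 N) (contact force between any of tin_a, tin_b and tray_green above 80 N or contact force between any of tin_a, tin_b and tray_white above 80 N).
It fails at once if a bystander is pushed more than 25 mm from where it stood, or tipped over by more than 0.5 rad (distance of any of spice_jar, pepper_mill, mug, bowl, soup_can, spoon from where it was at the start of the episode above 0.025 m or angle between any of spice_jar, pepper_mill, mug, bowl, soup_can's own z axis and vertical above 0.5 rad).
It also fails if it takes over 72 s, if anything falls off the work surface, if the arm or the gripper's body presses on something with over 40 N, if the wrist force passes 120 N, or if a joint passes its speed limit or range.

## Working session

There is one attempt and no reset: what is moved stays moved. The work goes in short steps, Python scripts to look and compute and a shell command to move; the robot and the scene stay as the last step left them, time stands still between calls to the robot, and variables do not carry over. Pictures are saved under pics/ and viewed, at most 12 in all, crops included, and the job is handed in when it is done.

```bash
mkdir -p pics; python3 - <<'E'
from bench import ctrl
import cv2
s=ctrl.get_state();print(s)
for n in("scene","top"):
    d=ctrl.get_image(n);cv2.imwrite(f"pics/{n}0.png",d["image"][:,:,::-1]);print(n,d["K"],d["k1"],d["world_to_cam"])
E
```

```text
{'time': 0.0, 'joint_positions': array([-1.24687202,  0.32180832, -0.07008167,  1.45167115,  0.02261377,
        1.37079159, -0.05688337]), 'qd': array([ 0.00087029,  0.00031283, -0.00116783, -0.00015183, -0.00081816,
       -0.0016953 ,  0.001154  ]), 'joint_torque': array([-6.80310677e-04, -4.91279054e+01, -4.04174645e-01, -3.12531424e+01,
       -6.38913014e-02,  4.36424604e-02,  1.69667960e-04]), 'position': array([0.19806573, 0.6185102 , 0.22147296]), 'tool_rot': array([-4.84625849e-01, -3.10380450e+00,  2.95749670e-03]), 'ft_force': array([-1.25994028,  0.51511318, -1.1170542 ]), 'torque': array([ 0.03117164, -0.07440044, -0.01977413]), 'grip_force': 0.0, 'grip_width': 0.997042989534435}
scene [[603.30897492   0.         311.3005863 ]
 [  0.         603.30897492 244.08224552]
 [  0.           0.           1.        ]] -0.10679082737344879 [[ 0.7774331   0.6288894  -0.00979258 -0.48894626]
 [ 0.51499124 -0.6454161  -0.56411177 -0.2024674 ]
 [-0.3610842   0.43351607 -0.82564037  1.39871512]
 [ 0.          0.          0.          1.        ]]
top [[436.95125523   0.         318.7320585 ]
 [  0.         436.95125523 248.28780398]
 [  0.           0.           1.        ]] -0.02094442243355679 [[ 0.01005199 -0.99994853 -0.00137401  0.07714031]
 [-0.98310327 -0.00963148 -0.18279823  0.59478779]
 [ 0.18277559  0.00318828 -0.98314949  0.85429707]
 [ 0.          0.          0.          1.        ]]
```

View pics/top0.png

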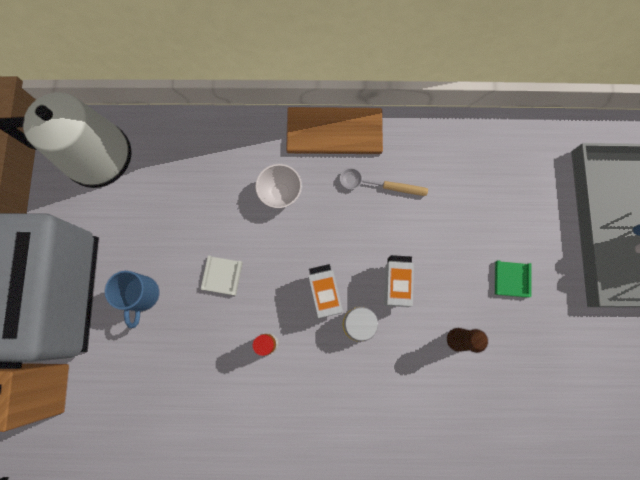

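View pics/scene0.png

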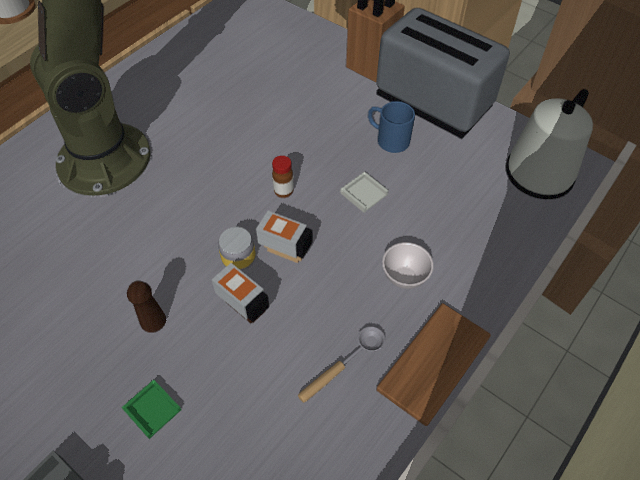

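The top view has image up as +x and left as +y. Tins are at about (325,291) and (400,282), the white tray at (221,276), the green tray at (513,279), and the soup can at (360,325), close to both tin feet. The scene view shows the pale rest under the tin at (285,235), so the other tin, at (242,290), is on the dark rest.

```bash
cat > h.py <<'E'
import numpy as np, cv2
from bench import ctrl
from scipy.optimize import brentq
def rays(d,px):
    px=np.atleast_2d(np.float64(px));K=d["K"]
    u=cv2.undistortPoints(px[:,None],K,np.array([d["k1"],0,0,0.]))[:,0]
    T=d["world_to_cam"];R=T[:3,:3];return -R.T@T[:3,3],np.c_[u,np.ones(len(u))]@R
def plane(d,px,z):
    o,v=rays(d,px);return o+v*((z-o[2])/v[:,2])[:,None]
def blobs(m,n=50):
    c,_=cv2.findContours(m.astype(np.uint8),cv2.RETR_EXTERNAL,cv2.CHAIN_APPROX_NONE)
    return sorted([k for k in c if cv2.contourArea(k)>n],key=cv2.contourArea,reverse=True)
def rect(P):  # world xy points -> centre,size,long-axis corners
    r=cv2.minAreaRect(np.float32(P[:,:2]*1000));return np.round(r[0],1),np.round(r[1],1),round(r[2],1),np.round(cv2.boxPoints(r))
E
python3 - <<'E'
from h import *
import json
for n in("top","scene"):
    d=ctrl.get_image(n);im=d["image"];h=cv2.cvtColor(im,cv2.COLOR_RGB2HSV);H,S,V=[h[...,i].astype(int) for i in range(3)]
    print("==",n)
    for c in blobs((H>4)&(H<16)&(S>180)&(V>150),100)[:4]:
        print("label",c[:,0].mean(0).round(),*rect(plane(d,c[:,0],.08))[:3])
    for c in blobs((H>50)&(H<75)&(S>120),300)[:1]:
        print("green",*rect(plane(d,c[:,0],.012)))
    box=(195,250,250,305) if n=="top" else (335,165,395,215)
    m=np.zeros(im.shape[:2],bool);x0,y0,x1,y1=box;m[y0:y1,x0:x1]=True
    g=(S<40)&(V>150)&m
    for c in blobs(g,100)[:1]: print("white",c[:,0].mean(0),*rect(plane(d,c[:,0],.012)))
    big=cv2.resize(im[y0:y1,x0:x1],None,fx=5,fy=5,interpolation=cv2.INTER_NEAREST)
d=ctrl.get_image("top");im=d["image"][:,:,::-1]
a=[cv2.resize(im[y:y+60,x:x+60],(400,400),interpolation=cv2.INTER_CUBIC) for x,y in((192,247),(484,250))]
cv2.imwrite("pics/trays.png",np.hstack(a))
cv2.imwrite("pics/tins.png",cv2.resize(im[250:345,300:420],(720,570),interpolation=cv2.INTER_CUBIC))
E
```

```text
== top
label [325. 286.] [508.6  71.3] [36.1 37.2] 14.3
label [401. 275.] [537.  -81.4] [38.  22.9] 87.5
green [ 539.4 -336.2] [75.9 72.1] 85.6 [[ 501. -371.]
 [ 572. -377.]
 [ 578. -301.]
 [ 506. -296.]]
white [217.24369748 279.94397759] [537.6 292. ] [117.2 121.3] 0.6 [[478. 352.]
 [480. 231.]
 [597. 232.]
 [596. 353.]]
== scene
green [ 540.8 -340. ] [73.5 79.4] 85.3 [[ 498. -373.]
 [ 577. -380.]
 [ 583. -307.]
 [ 504. -300.]]
white [362.44298246 189.27192982] [542.6 290.8] [76.8 78.6] 81.2 [[498. 259.]
 [576. 247.]
 [587. 323.]
 [510. 335.]]
```

View pics/trays.png

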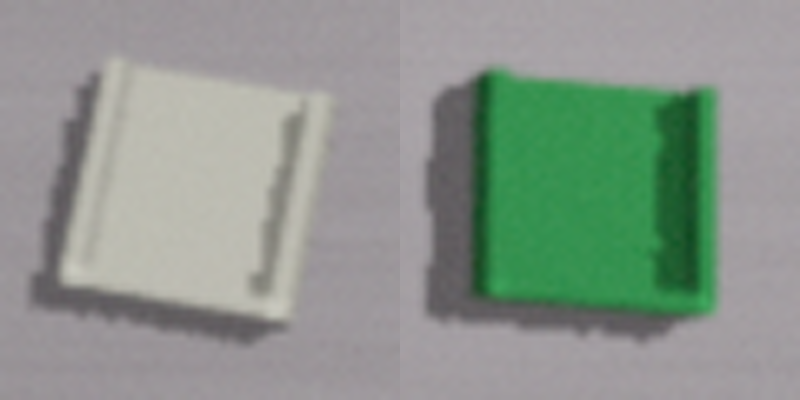

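View pics/tins.png

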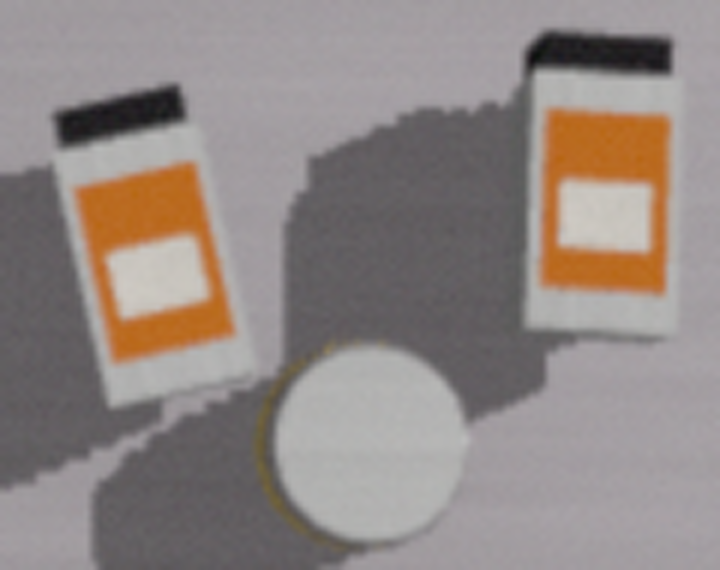

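Crops: left, the white tray, and right, the green tray, both with the open front at image top (+x). The tins' body corners and label corners are clear. I'll use those corners at their known heights.

```bash
python3 - <<'E'
from h import *
d=ctrl.get_image("top")
def go(name,c,s,o,z):
    P=plane(d,(np.float64(c)+.5)/s-.5+o,z)[:,:2]*1000   # order: FL,FR,BR,BL (front=cap/open side)
    f=(P[0]+P[1]-P[2]-P[3])/2; l=(P[0]+P[3]-P[1]-P[2])/2
    print(name,"c",P.mean(0).round(1),"len",np.linalg.norm(f).round(1),"wid",np.linalg.norm(l).round(1),"yaw",np.degrees(np.arctan2(f[1],f[0])).round(1),"yaw2",np.degrees(np.arctan2(-l[0],l[1])).round(1))
go("white",[(115,62),(328,95),(291,310),(65,274)],400/60,(192,247),.015)
go("green",[(88,72),(314,90),(314,307),(82,293)],400/60,(484,250),.015)
# full body of tin (86 mm)
go("B",[(52,152),(197,120),(255,375),(110,408)],6,(300,250),.08)
go("A",[(528,68),(682,75),(677,333),(525,328)],6,(300,250),.08)
go("Blab",[(76,188),(196,163),(234,333),(112,363)],6,(300,250),.08)
go("Alab",[(547,108),(670,117),(666,295),(541,288)],6,(300,250),.08)
c=plane(d,np.float64([(370,445)])/6+(300,250),.065)*1000;print("can",c)
c=plane(d,[(279,187)],.05)*1000;print("bowl",c)
print(plane(d,[(478,340)],.13),plane(d,[(264,344)],.095))
s=ctrl.get_state();R=cv2.Rodrigues(s["tool_rot"])[0];print(s["position"],R.round(3))
E
```

```text
white c [542.5 291.9] len 70.3 wid 72.4 yaw -8.7 yaw2 -8.3
green c [ 540.3 -337.1] len 71.4 wid 74.3 yaw -4.8 yaw2 -3.5
B c [498.5  69.3] len 86.5 wid 49.2 yaw 13.2 yaw2 13.2
A c [520.7 -80. ] len 86.4 wid 50.9 yaw -2.2 yaw2 -1.7
Blab c [498.9  69. ] len 58.2 wid 41.1 yaw 12.6 yaw2 13.3
Alab c [520.2 -81. ] len 59.7 wid 41.3 yaw -2.9 yaw2 -3.2
can [[439.04918873  -4.15472701  65.        ]]
bowl [[728.06314463 169.80987912  50.        ]]
[[ 0.41126578 -0.21196537  0.13      ]] [[0.39934706 0.18569972 0.095     ]]
[0.19815226 0.61889728 0.22218194] [[-0.952  0.305 -0.   ]
 [ 0.305  0.952 -0.001]
 [-0.    -0.001 -1.   ]]
```

```bash
cat >> h.py <<'E'
from scipy.spatial.transform import Rotation as Ro
def tool(psi,th,flip=0,az=0):
    p,t=np.radians([psi,th]);F=np.r_[np.cos(p),np.sin(p),0];L=np.r_[-np.sin(p),np.cos(p),0]
    z=-np.cos(t)*np.r_[0,0,1]-np.sin(t)*F; y=-L if flip else L
    return np.c_[np.cross(y,z),y,z]
def rel(grasp,R1,ref=None):
    """shift (mm) and turn (deg) in tool axes from present pose to have grasp point (m) at grasp with rotation R1"""
    s=ctrl.get_state();R0=Ro.from_rotvec(s["tool_rot"]).as_matrix()
    p=np.array(grasp)+R1[:,2]*ctrl.grip_point_offset
    print("mm",(R0.T@(p-s["position"])*1000).round(1),"deg",Ro.from_matrix(R0.T@R1).as_rotvec(True).round(1),"q",s["joint_positions"].round(2),"t",s["time"])
def st():
    s=ctrl.get_state();R=Ro.from_rotvec(s["tool_rot"]).as_matrix()
    print("t",round(s["time"],2),"grasp",((s["position"]-R[:,2]*ctrl.grip_point_offset)*1000).round(1),"z",R[:,2].round(3),"y",R[:,1].round(3),"q",s["joint_positions"].round(2),"f",s["ft_force"].round(1),"gw",round(s["grip_width"]*87,1),"gf",round(s["grip_force"],1))
    import json;open("log","a").write(json.dumps([list(s["joint_positions"]),list(s["position"]),list(s["tool_rot"])])+"\n")
E
python3 -c "
from h import *
st();rel((.53,-.08,.2),tool(-2.4,0))"
python3 -m handwheel '[{"x":-0.26,"y":-0.28,"wz":-8},{"x":-0.26,"y":-0.28,"wz":-8},{"x":-0.26,"y":-0.28,"wz":-8},{"x":-0.26,"y":-0.28,"wz":-8},{"x":-0.26,"y":-0.28,"wz":-8},{"x":-0.53,"y":-0.56,"wz":-15},{"x":-0.53,"y":-0.56,"wz":-15},{"x":-0.53,"y":-0.56,"wz":-15},{"x":-0.53,"y":-0.56,"wz":-15},{"x":-0.53,"y":-0.56,"wz":-15}]'
python3 -c "
from h import *
st();rel((.53,-.08,.2),tool(-2.4,0));rel((.535,-.08,.2),tool(-2.4,45))"
```

```text
t 0.3 grasp [198.2 618.9 240.9] z [-0.    -0.001 -1.   ] y [ 0.305  0.952 -0.001] q [-1.25  0.32 -0.07  1.45  0.02  1.37 -0.06] f [-0.1 -0.1 -0.3] gw 86.9 gf 0.0
mm [-529.1 -564.4   41.3] deg [ -0.   -0.  -15.4] q [-1.25  0.32 -0.07  1.45  0.02  1.37 -0.06] t 0.3
t 0.3 grasp [198.2 618.9 240.9] z [-0.    -0.001 -1.   ] y [ 0.305  0.952 -0.001] q [-1.25  0.32 -0.07  1.45  0.02  1.37 -0.06] f [-0.1 -0.1 -0.3] gw 86.9 gf 0.0
mm [-529.1 -564.4   41.3] deg [ -0.   -0.  -15.4] q [-1.25  0.32 -0.07  1.45  0.02  1.37 -0.06] t 0.3
mm [-521.1 -566.4   35.8] deg [  6.   44.7 -14.6] q [-1.25  0.32 -0.07  1.45  0.02  1.37 -0.06] t 0.3invalid input at $[0]: expected keys x, y, z, wx, wy, wz
```

```bash

python3 -m handwheel '[{"x":-0.26,"y":-0.28,"z":0,"wx":0,"wy":0,"wz":-8},{"x":-0.26,"y":-0.28,"z":0,"wx":0,"wy":0,"wz":-8},{"x":-0.26,"y":-0.28,"z":0,"wx":0,"wy":0,"wz":-8},{"x":-0.26,"y":-0.28,"z":0,"wx":0,"wy":0,"wz":-8},{"x":-0.26,"y":-0.28,"z":0,"wx":0,"wy":0,"wz":-8},{"x":-0.53,"y":-0.56,"z":0,"wx":0,"wy":0,"wz":-15},{"x":-0.53,"y":-0.56,"z":0,"wx":0,"wy":0,"wz":-15},{"x":-0.53,"y":-0.56,"z":0,"wx":0,"wy":0,"wz":-15},{"x":-0.53,"y":-0.56,"z":0,"wx":0,"wy":0,"wz":-15},{"x":-0.53,"y":-0.56,"z":0,"wx":0,"wy":0,"wz":-15}]'
python3 -c "
from h import *
st();rel((.53,-.08,.2),tool(-2.4,0));rel((.535,-.08,.2),tool(-2.4,45))"
```

```text
time: 1.13
position: [0.3773, 0.2427, 0.2229]
tool_rot: [0.075, 3.14, 0.001]
ft_force: [1.6, -0.7, 0.1]
grip_width: 0.999
grip_force: 0.0
t 1.13 grasp [377.3 242.7 241.6] z [ 0.001  0.001 -1.   ] y [0.048 0.999 0.001] q [-0.85 -0.12  0.2   1.93  0.02  1.33  0.87] f [ 1.6 -0.7  0.1] gw 86.9 gf 0.0
mm [-167.9 -315.1   41.4] deg [ 0.1  0.  -0.3] q [-0.85 -0.12  0.2   1.93  0.02  1.33  0.87] t 1.1333
mm [-159.7 -314.9   35.9] deg [ 0.2 45.  -0.3] q [-0.85 -0.12  0.2   1.93  0.02  1.33  0.87] t 1.1333
```

```bash

python3 -m handwheel '[{"x":-0.16,"y":-0.315,"z":0.03,"wx":0,"wy":45,"wz":0},{"x":-0.16,"y":-0.315,"z":0.03,"wx":0,"wy":45,"wz":0},{"x":-0.16,"y":-0.315,"z":0.03,"wx":0,"wy":45,"wz":0},{"x":-0.16,"y":-0.315,"z":0.03,"wx":0,"wy":45,"wz":0},{"x":-0.16,"y":-0.315,"z":0.03,"wx":0,"wy":45,"wz":0},{"x":-0.16,"y":-0.315,"z":0.03,"wx":0,"wy":45,"wz":0},{"x":-0.16,"y":-0.315,"z":0.03,"wx":0,"wy":45,"wz":0},{"x":-0.16,"y":-0.315,"z":0.03,"wx":0,"wy":45,"wz":0},{"x":-0.16,"y":-0.315,"z":0.03,"wx":0,"wy":45,"wz":0},{"x":-0.16,"y":-0.315,"z":0.03,"wx":0,"wy":45,"wz":0}]'
python3 -c "
from h import *
st();rel((.535,-.081,.2),tool(-2.4,45));rel((.535,-.081,.056),tool(-2.4,45))"
```

```text
time: 1.97
position: [0.5217, -0.0842, 0.1906]
tool_rot: [-0.069, -2.354, -0.021]
ft_force: [-1.2, 0.2, -0.2]
grip_width: 0.998
grip_force: 0.0
t 1.97 grasp [534.9 -84.9 203.8] z [-0.707  0.036 -0.706] y [ 0.056  0.998 -0.006] q [-0.2   0.74  0.49  1.2  -0.16  2.05  1.8 ] f [-1.2  0.2 -0.2] gw 86.8 gf 0.0
mm [-2.6  3.8  2.7] deg [ 0.3 -0.1 -0.8] q [-0.2   0.74  0.49  1.2  -0.16  2.05  1.8 ] t 1.9667
mm [-104.6    4.6  104.4] deg [ 0.3 -0.1 -0.8] q [-0.2   0.74  0.49  1.2  -0.16  2.05  1.8 ] t 1.9667
```

J7 has a 90° offset, so the half turn about the tool axis is possible with the tool tilted back at 45°. A grasp like that can go straight into the trays without a regrasp. Descending.

```bash

python3 -m handwheel '[{"x":-0.05,"y":0.004,"z":0.05,"wx":0,"wy":0,"wz":-1},{"x":-0.05,"y":0.004,"z":0.05,"wx":0,"wy":0,"wz":-1},{"x":-0.05,"y":0.004,"z":0.05,"wx":0,"wy":0,"wz":-1}]'
python3 -c "
from h import *
st();rel((.535,-.081,.056),tool(-2.4,45))"
```

```text
time: 2.22
position: [0.5193, -0.0713, 0.1166]
tool_rot: [-0.033, -2.348, -0.035]
ft_force: [-0.7, 0.7, -1.7]
grip_width: 1.0
grip_force: 0.0
t 2.22 grasp [532.6 -72.  129.7] z [-0.712  0.035 -0.702] y [0.035 0.999 0.015] q [-0.21  0.8   0.46  1.27 -0.18  1.94  1.81] f [-0.7  0.7 -1.7] gw 87.0 gf 0.0
mm [-54.5 -10.2  49.7] deg [ 0.3 -0.4  0.9] q [-0.21  0.8   0.46  1.27 -0.18  1.94  1.81] t 2.2167
```

```bash

python3 -m handwheel '[{"x":0,"y":0,"z":0,"wx":0,"wy":0,"wz":0}]'
python3 -c "
from h import *
st();rel((.535,-.081,.056),tool(-2.4,45))
d=ctrl.get_image('scene');cv2.imwrite('pics/s1.png',d['image'][:,:,::-1])"
```

```text
time: 2.3
position: [0.5208, -0.0723, 0.1215]
tool_rot: [-0.034, -2.352, -0.032]
ft_force: [-0.2, 0.4, -0.1]
grip_width: 0.998
grip_force: 0.0
t 2.3 grasp [534.  -72.9 134.7] z [-0.709  0.034 -0.704] y [0.034 0.999 0.013] q [-0.21  0.79  0.46  1.26 -0.18  1.94  1.81] f [-0.2  0.4 -0.1] gw 86.9 gf 0.0
mm [-56.7  -9.2  54.4] deg [ 0.2 -0.2  0.8] q [-0.21  0.79  0.46  1.26 -0.18  1.94  1.81] t 2.3
```

View pics/s1.png

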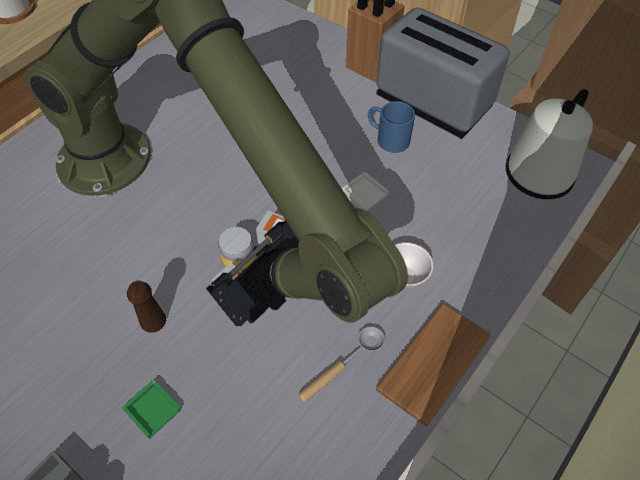

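```bash

python3 -m handwheel '[{"x":-0.057,"y":-0.009,"z":0.054,"wx":0,"wy":0,"wz":0},{"x":-0.057,"y":-0.009,"z":0.054,"wx":0,"wy":0,"wz":0},{"x":-0.057,"y":-0.009,"z":0.054,"wx":0,"wy":0,"wz":1},{"x":-0.057,"y":-0.009,"z":0.054,"wx":0,"wy":0,"wz":1}]'
python3 -c "
from h import *
st();rel((.535,-.081,.056),tool(-2.4,45))"
```

```text
time: 2.68
position: [0.5232, -0.0815, 0.0445]
tool_rot: [-0.058, -2.353, -0.023]
ft_force: [-0.2, 1.0, 1.1]
grip_width: 1.001
grip_force: 0.0
t 2.68 grasp [536.4 -82.1  57.7] z [-0.708  0.034 -0.706] y [ 0.049  0.999 -0.001] q [-0.19  0.88  0.45  1.28 -0.2   1.83  1.8 ] f [-0.2  1.   1.1] gw 87.1 gf 0.0
mm [-0.2  1.   2.2] deg [ 0.2 -0.1 -0.3] q [-0.19  0.88  0.45  1.28 -0.2   1.83  1.8 ] t 2.6833
```

Aligned. I'll close, check, then lift 40 mm.

```bash

python3 -m handwheel '[{"x":0,"y":0,"z":0,"wx":0,"wy":0,"wz":0},{"x":0,"y":0,"z":0,"wx":0,"wy":0,"wz":0},{"x":0,"y":0,"z":0,"wx":0,"wy":0,"wz":0},{"x":0,"y":0,"z":0,"wx":0,"wy":0,"wz":0},{"x":0,"y":0,"z":0,"wx":0,"wy":0,"wz":0},{"x":0,"y":0,"z":0,"wx":0,"wy":0,"wz":0}]' 0.03 30
python3 -c "
from h import *
st()"
```

```text
time: 3.18
position: [0.5238, -0.0816, 0.0439]
tool_rot: [-0.056, -2.357, -0.024]
ft_force: [0.4, -0.3, 0.4]
grip_width: 0.63
grip_force: 0.0
t 3.18 grasp [537.  -82.2  57.1] z [-0.706  0.034 -0.708] y [0.048 0.999 0.   ] q [-0.19  0.88  0.45  1.28 -0.2   1.83  1.81] f [ 0.4 -0.3  0.4] gw 54.8 gf 0.0
```

```bash

python3 -m handwheel '[{"x":0,"y":0,"z":0,"wx":0,"wy":0,"wz":0},{"x":0,"y":0,"z":0,"wx":0,"wy":0,"wz":0},{"x":0,"y":0,"z":0,"wx":0,"wy":0,"wz":0},{"x":0,"y":0,"z":0,"wx":0,"wy":0,"wz":0}]'
python3 -c "
from h import *
st()"
python3 -m handwheel '[{"x":0.01,"y":0,"z":-0.01,"wx":0,"wy":0,"wz":0},{"x":0.02,"y":0,"z":-0.02,"wx":0,"wy":0,"wz":0},{"x":0.03,"y":0,"z":-0.03,"wx":0,"wy":0,"wz":0},{"x":0.03,"y":0,"z":-0.03,"wx":0,"wy":0,"wz":0},{"x":0.03,"y":0,"z":-0.03,"wx":0,"wy":0,"wz":0},{"x":0.03,"y":0,"z":-0.03,"wx":0,"wy":0,"wz":0},{"x":0.03,"y":0,"z":-0.03,"wx":0,"wy":0,"wz":0},{"x":0.03,"y":0,"z":-0.03,"wx":0,"wy":0,"wz":0}]'
python3 -c "
from h import *
st()
for i in range(4): ctrl.get_image('scene');print(ctrl.get_state()['ft_force'])"
```

```text
time: 3.52
position: [0.5236, -0.0814, 0.0437]
tool_rot: [-0.056, -2.356, -0.024]
ft_force: [0.7, 1.4, 3.1]
grip_width: 0.577
grip_force: 30.0
t 3.52 grasp [536.8 -82.   56.9] z [-0.706  0.034 -0.707] y [0.048 0.999 0.001] q [-0.19  0.88  0.45  1.28 -0.2   1.83  1.81] f [0.7 1.4 3.1] gw 50.2 gf 30.0
time: 4.18
position: [0.5232, -0.0815, 0.085]
tool_rot: [-0.056, -2.355, -0.024]
ft_force: [0.6, 0.2, -4.5]
grip_width: 0.572
grip_force: 30.0
t 4.18 grasp [536.4 -82.2  98.2] z [-0.707  0.034 -0.706] y [0.048 0.999 0.   ] q [-0.19  0.83  0.46  1.27 -0.19  1.89  1.81] f [ 0.6  0.2 -4.5] gw 49.7 gf 30.0
[ 1.02630985  0.4766409  -3.38543848]
[-0.71379058 -0.58644137 -2.20059032]
[ 0.20651901  0.18065172 -2.92373528]
[ 0.8380473   0.71591116 -3.48489258]
```

Tin A weighs about 3.3 N. I'll put it back, then release and open.

```bash

python3 -m handwheel '[{"x":-0.01,"y":0,"z":0.01,"wx":0,"wy":0,"wz":0},{"x":-0.02,"y":0,"z":0.02,"wx":0,"wy":0,"wz":0},{"x":-0.026,"y":0,"z":0.026,"wx":0,"wy":0,"wz":0},{"x":-0.0295,"y":0,"z":0.0295,"wx":0,"wy":0,"wz":0},{"x":-0.0295,"y":0,"z":0.0295,"wx":0,"wy":0,"wz":0},{"x":-0.0295,"y":0,"z":0.0295,"wx":0,"wy":0,"wz":0}]'
python3 -c "
from h import *
st()"
```

```text
time: 4.88
position: [0.5229, -0.0815, 0.0436]
tool_rot: [-0.057, -2.353, -0.024]
ft_force: [-1.0, -0.1, -1.2]
grip_width: 0.573
grip_force: 30.0
t 4.88 grasp [536.1 -82.1  56.8] z [-0.708  0.034 -0.705] y [0.048 0.999 0.   ] q [-0.19  0.88  0.45  1.28 -0.2   1.83  1.81] f [-1.  -0.1 -1.2] gw 49.9 gf 30.0
```

```bash

python3 -m handwheel '[{"x":0,"y":0,"z":0,"wx":0,"wy":0,"wz":0},{"x":0,"y":0,"z":0,"wx":0,"wy":0,"wz":0},{"x":0,"y":0,"z":0,"wx":0,"wy":0,"wz":0},{"x":0,"y":0,"z":0,"wx":0,"wy":0,"wz":0},{"x":0.075,"y":0,"z":-0.075,"wx":0,"wy":0,"wz":0},{"x":0.075,"y":0,"z":-0.075,"wx":0,"wy":0,"wz":0},{"x":0.075,"y":0,"z":-0.075,"wx":0,"wy":0,"wz":0},{"x":0.075,"y":0,"z":-0.075,"wx":0,"wy":0,"wz":0}]' 0.087
python3 -c "
from h import *
st();rel((.513,.073,.16),tool(13.1,45))"
```

```text
time: 5.55
position: [0.5258, -0.0826, 0.1559]
tool_rot: [-0.057, -2.365, -0.022]
ft_force: [-0.5, -0.8, 0.0]
grip_width: 0.987
grip_force: 0.0
t 5.55 grasp [538.9 -83.2 169.2] z [-0.7    0.033 -0.713] y [ 0.048  0.999 -0.001] q [-0.2   0.76  0.48  1.23 -0.17  1.99  1.81] f [-0.5 -0.8  0. ] gw 85.8 gf 0.0
mm [ 17.2 151.2  29.5] deg [ 11.1   0.5 -11.3] q [-0.2   0.76  0.48  1.23 -0.17  1.99  1.81] t 5.55
```

```bash

python3 -m handwheel '[{"x":0.017,"y":0.151,"z":0.03,"wx":11.1,"wy":0.5,"wz":-11.3},{"x":0.017,"y":0.151,"z":0.03,"wx":11.1,"wy":0.5,"wz":-11.3},{"x":0.017,"y":0.151,"z":0.03,"wx":11.1,"wy":0.5,"wz":-11.3},{"x":0.017,"y":0.151,"z":0.03,"wx":11.1,"wy":0.5,"wz":-11.3},{"x":0.017,"y":0.151,"z":0.03,"wx":11.1,"wy":0.5,"wz":-11.3},{"x":0.017,"y":0.151,"z":0.03,"wx":11.1,"wy":0.5,"wz":-11.3}]'
python3 -c "
from h import *
st();rel((.513,.073,.057),tool(13.1,45))"
```

```text
time: 6.05
position: [0.4971, 0.0733, 0.1404]
tool_rot: [0.277, -2.334, 0.109]
ft_force: [-0.6, -1.9, 0.1]
grip_width: 1.0
grip_force: 0.0
t 6.05 grasp [510.1  76.3 153.5] z [-0.695 -0.162 -0.701] y [-0.232  0.973  0.005] q [-0.45  0.71  0.38  1.32 -0.13  1.94  1.75] f [-0.6 -1.9  0.1] gw 87.0 gf 0.0
mm [-70.4  -4.4  66.1] deg [-0.  -0.5  0.4] q [-0.45  0.71  0.38  1.32 -0.13  1.94  1.75] t 6.05
```

```bash

python3 -m handwheel '[{"x":-0.07,"y":-0.004,"z":0.066,"wx":0,"wy":-0.5,"wz":0},{"x":-0.07,"y":-0.004,"z":0.066,"wx":0,"wy":-0.5,"wz":0},{"x":-0.07,"y":-0.004,"z":0.066,"wx":0,"wy":-0.5,"wz":0},{"x":-0.07,"y":-0.004,"z":0.066,"wx":0,"wy":-0.5,"wz":0},{"x":-0.07,"y":-0.004,"z":0.066,"wx":0,"wy":-0.5,"wz":0}]'
python3 -c "
from h import *
st();rel((.513,.073,.057),tool(13.1,45))"
```

```text
time: 6.47
position: [0.5003, 0.0661, 0.0453]
tool_rot: [0.267, -2.342, 0.108]
ft_force: [-0.2, 1.1, 0.9]
grip_width: 0.996
grip_force: 0.0
t 6.47 grasp [513.2  69.1  58.5] z [-0.691 -0.157 -0.706] y [-0.224  0.974  0.002] q [-0.43  0.81  0.36  1.36 -0.16  1.8   1.76] f [-0.2  1.1  0.9] gw 86.7 gf 0.0
mm [-1.6  3.8  0.5] deg [ 0.2 -0.1  0. ] q [-0.43  0.81  0.36  1.36 -0.16  1.8   1.76] t 6.4667
```

```bash

python3 -m handwheel '[{"x":-0.001,"y":0.003,"z":0.001,"wx":0,"wy":0,"wz":0},{"x":-0.001,"y":0.003,"z":0.001,"wx":0,"wy":0,"wz":0},{"x":-0.001,"y":0.003,"z":0.001,"wx":0,"wy":0,"wz":0},{"x":-0.001,"y":0.003,"z":0.001,"wx":0,"wy":0,"wz":0},{"x":-0.001,"y":0.003,"z":0.001,"wx":0,"wy":0,"wz":0},{"x":-0.001,"y":0.003,"z":0.001,"wx":0,"wy":0,"wz":0},{"x":-0.001,"y":0.003,"z":0.001,"wx":0,"wy":0,"wz":0},{"x":-0.001,"y":0.003,"z":0.001,"wx":0,"wy":0,"wz":0},{"x":-0.001,"y":0.003,"z":0.001,"wx":0,"wy":0,"wz":0},{"x":-0.001,"y":0.003,"z":0.001,"wx":0,"wy":0,"wz":0}]' 0.03 30
python3 -c "
from h import *
st()
d=ctrl.get_image('top');cv2.imwrite('pics/t1.png',d['image'][:,:,::-1])"
```

```text
time: 7.3
position: [0.4999, 0.0704, 0.0436]
tool_rot: [0.27, -2.344, 0.107]
ft_force: [0.3, -0.2, 2.3]
grip_width: 0.575
grip_force: 29.9
t 7.3 grasp [512.7  73.3  56.9] z [-0.689 -0.158 -0.707] y [-0.226  0.974  0.003] q [-0.44  0.81  0.36  1.36 -0.16  1.79  1.75] f [ 0.3 -0.2  2.3] gw 50.0 gf 29.9
```

View pics/t1.png

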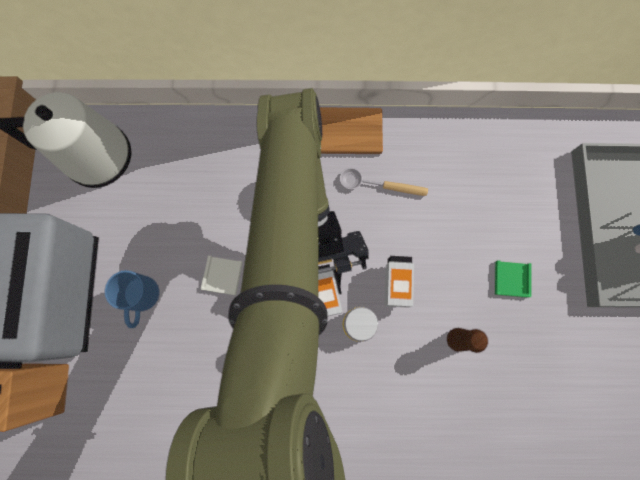

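Tin A is back in its original spot at (400,282), label up, and the gripper is on tin B. Lifting B.

```bash

python3 -m handwheel '[{"x":0.01,"y":0,"z":-0.01,"wx":0,"wy":0,"wz":0},{"x":0.02,"y":0,"z":-0.02,"wx":0,"wy":0,"wz":0},{"x":0.03,"y":0,"z":-0.03,"wx":0,"wy":0,"wz":0},{"x":0.05,"y":0,"z":-0.05,"wx":0,"wy":0,"wz":0},{"x":0.07,"y":0,"z":-0.07,"wx":0,"wy":0,"wz":0},{"x":0.07,"y":0,"z":-0.07,"wx":0,"wy":0,"wz":0},{"x":0.07,"y":0,"z":-0.07,"wx":0,"wy":0,"wz":0},{"x":0.07,"y":0,"z":-0.07,"wx":0,"wy":0,"wz":0},{"x":0.07,"y":0,"z":-0.07,"wx":0,"wy":0,"wz":0}]'
python3 -c "
from h import *
st()
for i in range(4): ctrl.get_image('scene');print(ctrl.get_state()['ft_force'])
rel((.56,.26,.2),tool(-8.5,45,1))
R=Ro.from_rotvec(ctrl.get_state()['tool_rot']).as_matrix();print('axes',R.round(2).tolist())"
```

```text
time: 8.1
position: [0.4993, 0.0703, 0.1416]
tool_rot: [0.271, -2.342, 0.107]
ft_force: [-0.2, -0.0, -2.5]
grip_width: 0.575
grip_force: 29.9
t 8.1 grasp [512.2  73.3 154.8] z [-0.69  -0.158 -0.707] y [-0.227  0.974  0.004] q [-0.45  0.71  0.38  1.32 -0.13  1.94  1.75] f [-0.2 -0.  -2.5] gw 50.0 gf 29.9
[-0.9266147   0.15722128 -1.33574939]
[-0.20377464  0.88778291 -2.89037493]
[-0.31497187  0.40985879 -1.77166901]
[ 0.47994484 -0.15637966 -3.2158279 ]
mm [-31.8 176.2 -95.1] deg [   0.2  -21.8 -163.2] q [-0.45  0.71  0.38  1.32 -0.13  1.94  1.75] t 8.3
axes [[-0.69, -0.23, -0.69], [-0.16, 0.97, -0.16], [0.71, 0.0, -0.71]]
```

```bash
python3 - <<'E'
from h import *
F=[];T=[]
for i in range(30):
    ctrl.get_image('scene');s=ctrl.get_state();F.append(np.r_[s['ft_force'],s['torque']]);T.append(s['joint_torque'])
F=np.array(F);print(F.mean(0).round(2),F.std(0).round(2));T=np.array(T);print(T.mean(0).round(2),T.std(0).round(3))
E
```

```text
[-0.   -0.01 -1.84  0.28 -1.02 -0.01] [0.48 0.37 0.45 0.03 0.04 0.03]
[-0.000e+00 -6.086e+01  7.750e+00 -2.515e+01  7.100e-01  3.990e+00
 -3.000e-02] [0.004 0.032 0.005 0.022 0.    0.002 0.   ]
```

Tin B averages 1.84 N, so it is the lighter one and goes in the white tray. Now the half turn about the tool axis, in the +wz direction because of the J7 range, while rising.

```bash

python3 -m handwheel '[{"x":0.005,"y":0.01,"z":-0.005,"wx":0,"wy":0,"wz":7},{"x":0.01,"y":0.02,"z":-0.01,"wx":0,"wy":0,"wz":14},{"x":0.015,"y":0.03,"z":-0.015,"wx":0,"wy":0,"wz":21},{"x":0.02,"y":0.04,"z":-0.02,"wx":0,"wy":0,"wz":28},{"x":0.025,"y":0.05,"z":-0.025,"wx":0,"wy":0,"wz":35},{"x":0.025,"y":0.06,"z":-0.025,"wx":0,"wy":0,"wz":42},{"x":0.025,"y":0.07,"z":-0.025,"wx":0,"wy":0,"wz":49},{"x":0.025,"y":0.08,"z":-0.025,"wx":0,"wy":0,"wz":56},{"x":0.025,"y":0.09,"z":-0.025,"wx":0,"wy":0,"wz":63},{"x":0.025,"y":0.1,"z":-0.025,"wx":0,"wy":0,"wz":70}]'
python3 -c "
from h import *
st()
rel((.544,.292,.19),tool(-8.5,45,1))"
```

```text
time: 10.63
position: [0.477, 0.1681, 0.178]
tool_rot: [-1.181, -2.168, 0.677]
ft_force: [-0.8, -0.0, -2.4]
grip_width: 0.57
grip_force: 29.9
t 10.63 grasp [489.9 171.  191.2] z [-0.689 -0.158 -0.708] y [ 0.572  0.481 -0.664] q [-0.73  0.73  0.64  1.3  -0.32  2.03  0.5 ] f [-0.8 -0.  -2.4] gw 49.6 gf 29.9
mm [ 84.3  92.2 -56.1] deg [ 10.7  15.2 124.3] q [-0.73  0.73  0.64  1.3  -0.32  2.03  0.5 ] t 10.6333
```

```bash

python3 -m handwheel '[{"x":0.084,"y":0.092,"z":-0.056,"wx":10.7,"wy":15.2,"wz":124.3},{"x":0.084,"y":0.092,"z":-0.056,"wx":10.7,"wy":15.2,"wz":124.3},{"x":0.084,"y":0.092,"z":-0.056,"wx":10.7,"wy":15.2,"wz":124.3},{"x":0.084,"y":0.092,"z":-0.056,"wx":10.7,"wy":15.2,"wz":124.3},{"x":0.084,"y":0.092,"z":-0.056,"wx":10.7,"wy":15.2,"wz":124.3},{"x":0.084,"y":0.092,"z":-0.056,"wx":10.7,"wy":15.2,"wz":124.3},{"x":0.084,"y":0.092,"z":-0.056,"wx":10.7,"wy":15.2,"wz":124.3},{"x":0.084,"y":0.092,"z":-0.056,"wx":10.7,"wy":15.2,"wz":124.3},{"x":0.084,"y":0.092,"z":-0.056,"wx":10.7,"wy":15.2,"wz":124.3},{"x":0.084,"y":0.092,"z":-0.056,"wx":10.7,"wy":15.2,"wz":124.3}]'
python3 -c "
from h import *
st()
rel((.544,.292,.19),tool(-8.5,45,1))"
```

```text
time: 11.47
position: [0.5275, 0.2924, 0.1741]
tool_rot: [-2.104, -1.49, 0.917]
ft_force: [-0.7, -0.5, -1.3]
grip_width: 0.572
grip_force: 29.9
t 11.47 grasp [540.7 293.2 187.3] z [-0.709 -0.047 -0.703] y [ 0.671 -0.35  -0.653] q [-0.21  0.88 -0.4   0.96 -0.06  2.05 -0.94] f [-0.7 -0.5 -1.3] gw 49.8 gf 29.9
mm [ 1.5  0.  -4.4] deg [ 7.6  5.4 75.4] q [-0.21  0.88 -0.4   0.96 -0.06  2.05 -0.94] t 11.4667
```

```bash

python3 -m handwheel '[{"x":0.0015,"y":0,"z":-0.004,"wx":7.6,"wy":5.4,"wz":75.4},{"x":0.0015,"y":0,"z":-0.004,"wx":7.6,"wy":5.4,"wz":75.4},{"x":0.0015,"y":0,"z":-0.004,"wx":7.6,"wy":5.4,"wz":75.4},{"x":0.0015,"y":0,"z":-0.004,"wx":7.6,"wy":5.4,"wz":75.4},{"x":0.0015,"y":0,"z":-0.004,"wx":7.6,"wy":5.4,"wz":75.4},{"x":0.0015,"y":0,"z":-0.004,"wx":7.6,"wy":5.4,"wz":75.4},{"x":0.0015,"y":0,"z":-0.004,"wx":7.6,"wy":5.4,"wz":75.4},{"x":0.0015,"y":0,"z":-0.004,"wx":7.6,"wy":5.4,"wz":75.4},{"x":0.0015,"y":0,"z":-0.004,"wx":7.6,"wy":5.4,"wz":75.4},{"x":0.0015,"y":0,"z":-0.004,"wx":7.6,"wy":5.4,"wz":75.4}]'
python3 -c "
from h import *
st()
rel((.544,.292,.1),tool(-8.5,45,1))"
```

```text
time: 12.3
position: [0.5304, 0.2936, 0.1761]
tool_rot: [-2.828, 0.1, 1.175]
ft_force: [-0.2, 0.2, -1.9]
grip_width: 0.572
grip_force: 29.9
t 12.3 grasp [543.5 291.8 189.3] z [-0.704  0.096 -0.703] y [-0.09  -0.995 -0.046] q [-0.24  0.81 -0.21  1.03 -0.27  1.98 -2.1 ] f [-0.2  0.2 -1.9] gw 49.7 gf 29.9
mm [63.8  3.7 62.5] deg [0.5 0.3 4.2] q [-0.24  0.81 -0.21  1.03 -0.27  1.98 -2.1 ] t 12.3
```

```bash

python3 -m handwheel '[{"x":0.064,"y":0.0037,"z":0.0625,"wx":0.5,"wy":0.3,"wz":4.2},{"x":0.064,"y":0.0037,"z":0.0625,"wx":0.5,"wy":0.3,"wz":4.2},{"x":0.064,"y":0.0037,"z":0.0625,"wx":0.5,"wy":0.3,"wz":4.2},{"x":0.064,"y":0.0037,"z":0.0625,"wx":0.5,"wy":0.3,"wz":4.2},{"x":0.064,"y":0.0037,"z":0.0625,"wx":0.5,"wy":0.3,"wz":4.2},{"x":0.064,"y":0.0037,"z":0.0625,"wx":0.5,"wy":0.3,"wz":4.2}]'
python3 -c "
from h import *
st()
rel((.544,.292,.063),tool(-8.5,45,1))
d=ctrl.get_image('scene');cv2.imwrite('pics/s2.png',cv2.resize(d['image'][110:290,270:510,::-1],(800,600)))"
```

```text
time: 12.8
position: [0.5319, 0.2959, 0.0897]
tool_rot: [-2.841, 0.198, 1.173]
ft_force: [-0.2, -1.1, -2.3]
grip_width: 0.568
grip_force: 29.9
t 12.8 grasp [545. 294. 103.] z [-0.698  0.106 -0.708] y [-0.142 -0.99  -0.008] q [-0.24  0.88 -0.19  1.1  -0.26  1.85 -2.11] f [-0.2 -1.1 -2.3] gw 49.4 gf 29.9
mm [27.7  2.4 28.8] deg [-0.1 -0.1  0.6] q [-0.24  0.88 -0.19  1.1  -0.26  1.85 -2.11] t 12.8
```

View pics/s2.png

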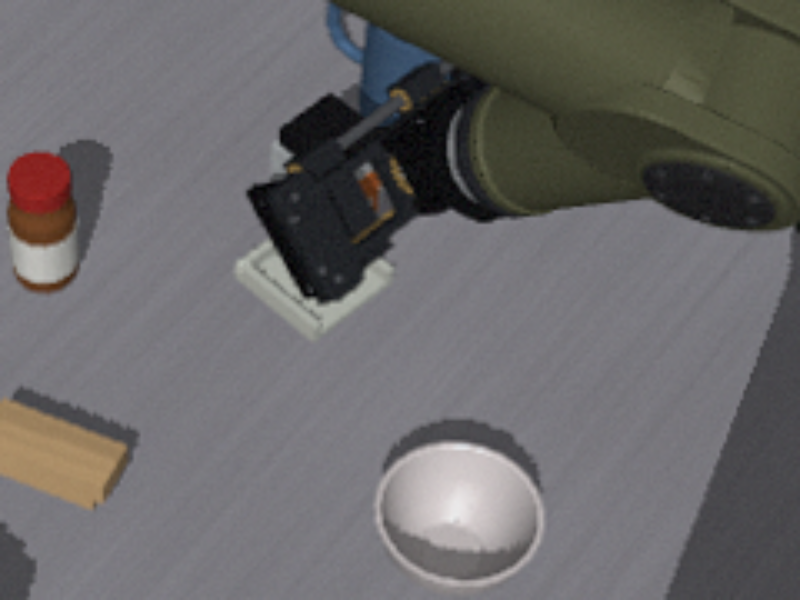

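The tin is upright, cap at top (320,130 in the crop), label toward the front, above the white tray. Lower it slowly.

```bash

python3 -m handwheel '[{"x":0.007,"y":0.0024,"z":0.007,"wx":0,"wy":0,"wz":0.6},{"x":0.014,"y":0.0024,"z":0.015,"wx":0,"wy":0,"wz":0.6},{"x":0.02,"y":0.0024,"z":0.021,"wx":0,"wy":0,"wz":0.6},{"x":0.023,"y":0.0024,"z":0.024,"wx":0,"wy":0,"wz":0.6},{"x":0.025,"y":0.0024,"z":0.026,"wx":0,"wy":0,"wz":0.6},{"x":0.0265,"y":0.0024,"z":0.0275,"wx":0,"wy":0,"wz":0.6},{"x":0.0265,"y":0.0024,"z":0.0275,"wx":0,"wy":0,"wz":0.6}]'
python3 -c "
from h import *
st()
rel((.544,.292,.063),tool(-8.5,45,1))"
```

```text
time: 13.43
position: [0.5292, 0.2929, 0.0501]
tool_rot: [-2.842, 0.214, 1.183]
ft_force: [-2.3, -2.1, 3.2]
grip_width: 0.575
grip_force: 29.9
t 13.43 grasp [542.3 290.9  63.3] z [-0.702  0.104 -0.705] y [-0.149 -0.989  0.002] q [-0.24  0.91 -0.18  1.12 -0.25  1.8  -2.1 ] f [-2.3 -2.1  3.2] gw 50.1 gf 29.9
mm [ 1.3 -1.3 -0.9] deg [ 0.1  0.2 -0.1] q [-0.24  0.91 -0.18  1.12 -0.25  1.8  -2.1 ] t 13.4333
```

```bash

python3 -m handwheel '[{"x":0,"y":0,"z":0,"wx":0,"wy":0,"wz":0},{"x":0,"y":0,"z":0,"wx":0,"wy":0,"wz":0},{"x":0,"y":0,"z":0,"wx":0,"wy":0,"wz":0},{"x":0,"y":0,"z":0,"wx":0,"wy":0,"wz":0},{"x":0,"y":0,"z":0,"wx":0,"wy":0,"wz":0},{"x":0,"y":0,"z":-0.02,"wx":0,"wy":0,"wz":0},{"x":0,"y":0,"z":-0.05,"wx":0,"wy":0,"wz":0},{"x":0,"y":0,"z":-0.09,"wx":0,"wy":0,"wz":0},{"x":0,"y":0,"z":-0.12,"wx":0,"wy":0,"wz":0},{"x":0,"y":0,"z":-0.12,"wx":0,"wy":0,"wz":0}]' 0.087
python3 -c "
from h import *
st()
rel((.56,-.081,.22),tool(-2.4,45))
R=Ro.from_rotvec(ctrl.get_state()['tool_rot']).as_matrix();print('down-x',(R.T@[1,0,0]).round(2),'up',(R.T@[0,0,1]).round(2))"
```

```text
time: 14.27
position: [0.6143, 0.2787, 0.1331]
tool_rot: [-2.846, 0.225, 1.164]
ft_force: [-1.5, 1.0, -1.2]
grip_width: 1.001
grip_force: 0.0
t 14.27 grasp [627.2 276.6 146.4] z [-0.692  0.109 -0.714] y [-0.157 -0.988  0.001] q [-0.14  1.05 -0.43  0.74 -0.07  2.05 -2.23] f [-1.5  1.  -1.2] gw 87.1 gf 0.0
mm [-58.9 365.3 -45.1] deg [ -0.8   7.1 175.1] q [-0.14  1.05 -0.43  0.74 -0.07  2.05 -2.23] t 14.2667
down-x [ 0.7  -0.16 -0.69] up [-0.7   0.   -0.71]
```

```bash
python3 -c "
from h import *
rel((.56,-.081,.2),tool(-2.4,45,1))"
python3 -m handwheel '[{"x":-0.02,"y":0,"z":-0.02,"wx":0,"wy":0,"wz":0},{"x":-0.05,"y":0.1,"z":-0.03,"wx":0,"wy":0,"wz":0},{"x":-0.05,"y":0.1,"z":-0.03,"wx":0,"wy":0,"wz":0},{"x":-0.05,"y":0.1,"z":-0.03,"wx":0,"wy":0,"wz":0}]'
python3 -c "
from h import *
st()
rel((.55,-.081,.18),tool(-2.4,45,1))"
```

```text
mm [-44.9 365.3 -30.8] deg [-4.6 -0.5 -4.7] q [-0.14  1.05 -0.43  0.74 -0.07  2.05 -2.23] t 14.2667
time: 14.6
position: [0.5786, 0.1797, 0.1865]
tool_rot: [-2.846, 0.225, 1.16]
ft_force: [0.7, -0.8, 0.1]
grip_width: 1.002
grip_force: 0.0
t 14.6 grasp [591.5 177.6 199.9] z [-0.69   0.111 -0.715] y [-0.157 -0.988 -0.001] q [ 0.01  0.86 -0.42  0.96 -0.06  2.05 -2.13] f [ 0.7 -0.8  0.1] gw 87.2 gf 0.0
mm [ 13.5 263.5  14.2] deg [-4.7 -0.6 -4.7] q [ 0.01  0.86 -0.42  0.96 -0.06  2.05 -2.13] t 14.6
```

```bash

python3 -m handwheel '[{"x":0.0135,"y":0.2635,"z":0.014,"wx":-4.7,"wy":-0.6,"wz":-4.7},{"x":0.0135,"y":0.2635,"z":0.014,"wx":-4.7,"wy":-0.6,"wz":-4.7},{"x":0.0135,"y":0.2635,"z":0.014,"wx":-4.7,"wy":-0.6,"wz":-4.7},{"x":0.0135,"y":0.2635,"z":0.014,"wx":-4.7,"wy":-0.6,"wz":-4.7},{"x":0.0135,"y":0.2635,"z":0.014,"wx":-4.7,"wy":-0.6,"wz":-4.7},{"x":0.0135,"y":0.2635,"z":0.014,"wx":-4.7,"wy":-0.6,"wz":-4.7},{"x":0.0135,"y":0.2635,"z":0.014,"wx":-4.7,"wy":-0.6,"wz":-4.7},{"x":0.0135,"y":0.2635,"z":0.014,"wx":-4.7,"wy":-0.6,"wz":-4.7},{"x":0.0135,"y":0.2635,"z":0.014,"wx":-4.7,"wy":-0.6,"wz":-4.7}]'
python3 -c "
from h import *
st()
rel((.5365,-.082,.057),tool(-2.5,45,1))
d=ctrl.get_image('top');cv2.imwrite('pics/t2.png',cv2.resize(d['image'][200:350,180:380,::-1],(800,600)))"
```

```text
time: 15.35
position: [0.537, -0.0774, 0.1651]
tool_rot: [-2.884, 0.059, 1.198]
ft_force: [-0.5, 1.5, 0.3]
grip_width: 1.001
grip_force: 0.0
t 15.35 grasp [550.2 -78.  178.3] z [-0.708  0.031 -0.706] y [-0.042 -0.999 -0.002] q [ 0.16  0.75 -0.14  1.15  0.08  2.03 -1.59] f [-0.5  1.5  0.3] gw 87.1 gf 0.0
mm [76.4  4.9 95.2] deg [-0.   0.1  0.2] q [ 0.16  0.75 -0.14  1.15  0.08  2.03 -1.59] t 15.35
```

View pics/t2.png

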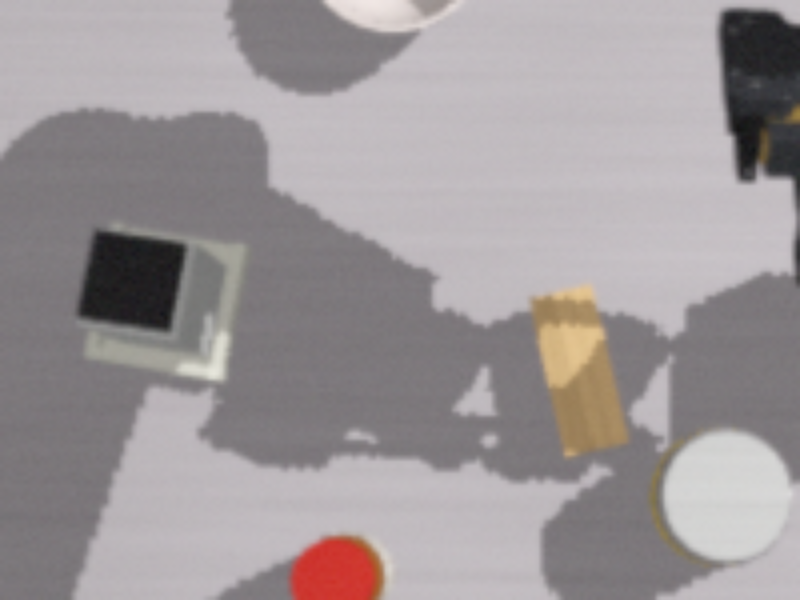

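Tin B stands square in the white tray, with its cap centre at about (132,281) in the crop, pixel (213,270). Down to tin A.

```bash
python3 -c "
from h import *
print(plane(ctrl.get_image('top'),[(212.6,269.9)],.105))"
python3 -m handwheel '[{"x":0.03,"y":0.005,"z":0.055,"wx":0,"wy":0,"wz":0},{"x":0.03,"y":0.005,"z":0.055,"wx":0,"wy":0,"wz":0},{"x":0.076,"y":0.005,"z":0.095,"wx":0,"wy":0,"wz":0.2},{"x":0.076,"y":0.005,"z":0.095,"wx":0,"wy":0,"wz":0.2},{"x":0.076,"y":0.005,"z":0.095,"wx":0,"wy":0,"wz":0.2},{"x":0.076,"y":0.005,"z":0.095,"wx":0,"wy":0,"wz":0.2}]'
python3 -c "
from h import *
st()
rel((.5365,-.082,.057),tool(-2.5,45,1))"
```

```text
[[0.53979954 0.28932042 0.105     ]]
time: 15.95
position: [0.5229, -0.0789, 0.044]
tool_rot: [-2.884, 0.055, 1.203]
ft_force: [0.1, -0.6, -0.1]
grip_width: 1.0
grip_force: 0.0
t 15.95 grasp [536.2 -79.4  57.1] z [-0.71   0.028 -0.704] y [-0.039 -0.999 -0.001] q [ 0.16  0.84 -0.14  1.26  0.1   1.84 -1.59] f [ 0.1 -0.6 -0.1] gw 87.0 gf 0.0
mm [ 0.5  2.5 -0.2] deg [0.1 0.3 0.2] q [ 0.16  0.84 -0.14  1.26  0.1   1.84 -1.59] t 15.95
```

Tin B's cap is at (0.540, 0.289), within 3 mm of the tray centre. Gripping A.

```bash

python3 -m handwheel '[{"x":0,"y":0.0025,"z":0,"wx":0,"wy":0,"wz":0},{"x":0,"y":0.0025,"z":0,"wx":0,"wy":0,"wz":0},{"x":0,"y":0.0025,"z":0,"wx":0,"wy":0,"wz":0},{"x":0,"y":0.0025,"z":0,"wx":0,"wy":0,"wz":0},{"x":0,"y":0.0025,"z":0,"wx":0,"wy":0,"wz":0},{"x":0,"y":0.0025,"z":0,"wx":0,"wy":0,"wz":0},{"x":0,"y":0.0025,"z":0,"wx":0,"wy":0,"wz":0},{"x":0,"y":0.0025,"z":0,"wx":0,"wy":0,"wz":0},{"x":0,"y":0.0025,"z":0,"wx":0,"wy":0,"wz":0},{"x":0,"y":0.0025,"z":0,"wx":0,"wy":0,"wz":0}]' 0.03 30
python3 -c "
from h import *
st()"
python3 -m handwheel '[{"x":-0.01,"y":0,"z":-0.01,"wx":0,"wy":0,"wz":0},{"x":-0.03,"y":0,"z":-0.03,"wx":0,"wy":0,"wz":0},{"x":-0.05,"y":0,"z":-0.05,"wx":0,"wy":0,"wz":0},{"x":-0.07,"y":0,"z":-0.07,"wx":0,"wy":0,"wz":0},{"x":-0.09,"y":0,"z":-0.09,"wx":0,"wy":0,"wz":0},{"x":-0.09,"y":0,"z":-0.09,"wx":0,"wy":0,"wz":0},{"x":-0.09,"y":0,"z":-0.09,"wx":0,"wy":0,"wz":0}]'
python3 -c "
from h import *
st()
F=[]
for i in range(15): ctrl.get_image('scene');F.append(ctrl.get_state()['ft_force'])
print(np.mean(F,0))
R=Ro.from_rotvec(ctrl.get_state()['tool_rot']).as_matrix()
print('per 10cm -y',(R.T@[0,-.1,0]).round(3))
rel((.542,-.338,.18),tool(-4.2,45))"
```

```text
time: 16.78
position: [0.5233, -0.0825, 0.0446]
tool_rot: [-2.886, 0.059, 1.199]
ft_force: [-0.4, 1.2, 3.0]
grip_width: 0.571
grip_force: 30.0
t 16.78 grasp [536.5 -83.   57.8] z [-0.708  0.029 -0.706] y [-0.041 -0.999 -0.001] q [ 0.17  0.84 -0.13  1.26  0.1   1.84 -1.59] f [-0.4  1.2  3. ] gw 49.7 gf 30.0
time: 17.37
position: [0.5245, -0.0834, 0.1726]
tool_rot: [-2.89, 0.06, 1.192]
ft_force: [-0.6, -0.4, -4.8]
grip_width: 0.57
grip_force: 30.0
t 17.37 grasp [537.7 -83.9 185.9] z [-0.704  0.028 -0.709] y [-0.041 -0.999  0.001] q [ 0.16  0.72 -0.13  1.19  0.09  2.02 -1.58] f [-0.6 -0.4 -4.8] gw 49.6 gf 30.0
[ 0.12411807  0.21300877 -3.47731772]
per 10cm -y [ 0.003  0.1   -0.003]
mm [ 14.4 253.7  -7.8] deg [  -0.2    2.1 -178.7] q [ 0.16  0.72 -0.13  1.19  0.09  2.02 -1.58] t 18.1167
```

A reads 3.5 N, so it is the heavier tin and goes to the green tray. Half turn, this time toward −wz.

```bash

python3 -m handwheel '[{"x":0.0,"y":0.01,"z":0,"wx":0,"wy":0,"wz":-7},{"x":0,"y":0.03,"z":0,"wx":0,"wy":0,"wz":-14},{"x":0,"y":0.05,"z":0,"wx":0,"wy":0,"wz":-21},{"x":0,"y":0.07,"z":0,"wx":0,"wy":0,"wz":-28},{"x":0,"y":0.09,"z":0,"wx":0,"wy":0,"wz":-35},{"x":0,"y":0.11,"z":0,"wx":0,"wy":0,"wz":-42},{"x":0,"y":0.13,"z":0,"wx":0,"wy":0,"wz":-49},{"x":0,"y":0.15,"z":0,"wx":0,"wy":0,"wz":-56},{"x":0,"y":0.17,"z":0,"wx":0,"wy":0,"wz":-63},{"x":0,"y":0.19,"z":0,"wx":0,"wy":0,"wz":-70}]'
python3 -c "
from h import *
st()
rel((.542,-.338,.18),tool(-4.2,45))"
```

```text
time: 18.95
position: [0.5156, -0.2735, 0.1715]
tool_rot: [-2.109, -1.423, 0.85]
ft_force: [0.1, -0.4, -4.0]
grip_width: 0.57
grip_force: 30.0
t 18.95 grasp [ 528.8 -274.1  184.7] z [-0.708  0.03  -0.706] y [ 0.65  -0.363 -0.667] q [ 0.36  0.8  -0.07  1.06  0.25  2.05 -0.07] f [ 0.1 -0.4 -4. ] gw 49.6 gf 30.0
mm [-54.4  34.8  -7.9] deg [  -1.     1.1 -108.3] q [ 0.36  0.8  -0.07  1.06  0.25  2.05 -0.07] t 18.95
```

```bash

python3 -m handwheel '[{"x":-0.05,"y":0.03,"z":-0.008,"wx":0,"wy":1,"wz":-70},{"x":-0.054,"y":0.035,"z":-0.008,"wx":-1,"wy":1,"wz":-108},{"x":-0.054,"y":0.035,"z":-0.008,"wx":-1,"wy":1,"wz":-108},{"x":-0.054,"y":0.035,"z":-0.008,"wx":-1,"wy":1,"wz":-108},{"x":-0.054,"y":0.035,"z":-0.008,"wx":-1,"wy":1,"wz":-108},{"x":-0.054,"y":0.035,"z":-0.008,"wx":-1,"wy":1,"wz":-108},{"x":-0.054,"y":0.035,"z":-0.008,"wx":-1,"wy":1,"wz":-108},{"x":-0.054,"y":0.035,"z":-0.008,"wx":-1,"wy":1,"wz":-108},{"x":-0.054,"y":0.035,"z":-0.008,"wx":-1,"wy":1,"wz":-108},{"x":-0.054,"y":0.035,"z":-0.008,"wx":-1,"wy":1,"wz":-108}]'
python3 -c "
from h import *
st()
rel((.542,-.338,.17),tool(-4.2,45))"
```

```text
time: 19.78
position: [0.5293, -0.3352, 0.1666]
tool_rot: [-0.971, -2.177, 0.343]
ft_force: [-0.3, -0.6, -3.8]
grip_width: 0.568
grip_force: 30.0
t 19.78 grasp [ 542.5 -336.1  179.9] z [-0.705  0.045 -0.707] y [ 0.54   0.681 -0.494] q [ 0.15  0.94  0.52  0.92 -0.03  2.05  1.36] f [-0.3 -0.6 -3.8] gw 49.5 gf 30.0
mm [-6.1  3.4  7.2] deg [ -0.3   0.2 -44. ] q [ 0.15  0.94  0.52  0.92 -0.03  2.05  1.36] t 19.7833
```

```bash

python3 -m handwheel '[{"x":-0.006,"y":0.003,"z":0.007,"wx":0,"wy":0,"wz":-44},{"x":-0.006,"y":0.003,"z":0.007,"wx":0,"wy":0,"wz":-44},{"x":-0.006,"y":0.003,"z":0.007,"wx":0,"wy":0,"wz":-44},{"x":-0.006,"y":0.003,"z":0.007,"wx":0,"wy":0,"wz":-44},{"x":-0.006,"y":0.003,"z":0.007,"wx":0,"wy":0,"wz":-44},{"x":-0.006,"y":0.003,"z":0.007,"wx":0,"wy":0,"wz":-44},{"x":-0.006,"y":0.003,"z":0.007,"wx":0,"wy":0,"wz":-44},{"x":-0.006,"y":0.003,"z":0.007,"wx":0,"wy":0,"wz":-44}]'
python3 -c "
from h import *
st()
rel((.543,-.338,.1),tool(-4.2,45))"
```

```text
time: 20.45
position: [0.5285, -0.3378, 0.1574]
tool_rot: [-0.094, -2.355, -0.024]
ft_force: [0.5, 0.1, -3.6]
grip_width: 0.571
grip_force: 30.0
t 20.45 grasp [ 541.6 -338.6  170.6] z [-0.705  0.045 -0.708] y [ 0.075  0.997 -0.011] q [0.23 0.92 0.36 0.93 0.07 2.04 2.05] f [ 0.5  0.1 -3.6] gw 49.7 gf 30.0
mm [-50.8   1.6  49. ] deg [-0.4  0.  -0.5] q [0.23 0.92 0.36 0.93 0.07 2.04 2.05] t 20.45
```

```bash

python3 -m handwheel '[{"x":-0.051,"y":0.0016,"z":0.049,"wx":0,"wy":0,"wz":-0.5},{"x":-0.051,"y":0.0016,"z":0.049,"wx":0,"wy":0,"wz":-0.5},{"x":-0.051,"y":0.0016,"z":0.049,"wx":0,"wy":0,"wz":-0.5},{"x":-0.051,"y":0.0016,"z":0.049,"wx":0,"wy":0,"wz":-0.5},{"x":-0.051,"y":0.0016,"z":0.049,"wx":0,"wy":0,"wz":-0.5}]'
python3 -c "
from h import *
st()
rel((.543,-.338,.064),tool(-4.2,45))
d=ctrl.get_image('scene');cv2.imwrite('pics/s3.png',cv2.resize(d['image'][280:460,60:300,::-1],(800,600)))"
```

```text
time: 20.87
position: [0.5301, -0.3378, 0.0886]
tool_rot: [-0.084, -2.355, -0.025]
ft_force: [0.2, -0.6, -1.8]
grip_width: 0.57
grip_force: 30.0
t 20.87 grasp [ 543.3 -338.6  101.8] z [-0.705  0.044 -0.707] y [ 0.069  0.998 -0.007] q [0.23 0.97 0.34 0.97 0.05 1.95 2.03] f [ 0.2 -0.6 -1.8] gw 49.6 gf 30.0
mm [-26.4   1.   27. ] deg [-0.5  0.  -0.1] q [0.23 0.97 0.34 0.97 0.05 1.95 2.03] t 20.8667
```

View pics/s3.png

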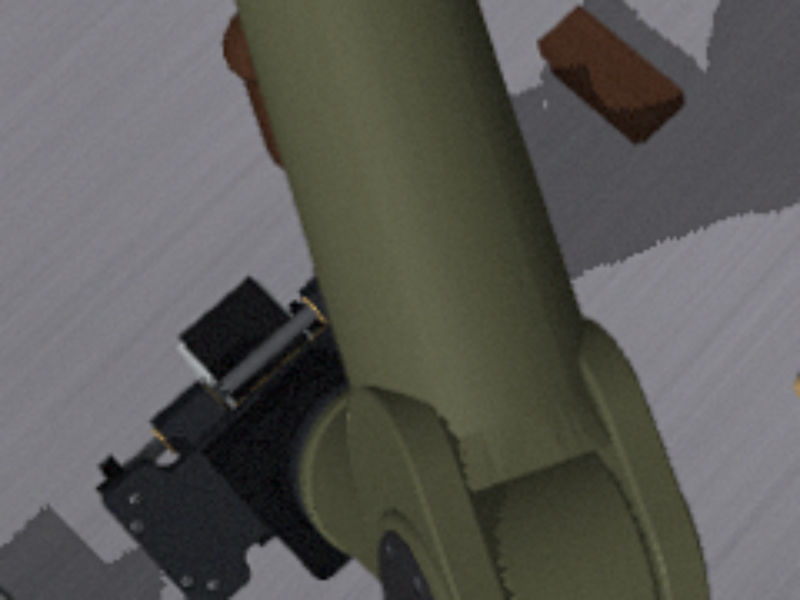

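The cap is up at (240,330) in the crop, the tin is upright and held square, and the tray is hidden beneath the gripper. The dark rest is empty at (615,75). Lower gently.

```bash

python3 -m handwheel '[{"x":-0.007,"y":0.001,"z":0.007,"wx":-0.5,"wy":0,"wz":0},{"x":-0.014,"y":0.001,"z":0.014,"wx":-0.5,"wy":0,"wz":0},{"x":-0.02,"y":0.001,"z":0.02,"wx":-0.5,"wy":0,"wz":0},{"x":-0.023,"y":0.001,"z":0.0235,"wx":-0.5,"wy":0,"wz":0},{"x":-0.025,"y":0.001,"z":0.0255,"wx":-0.5,"wy":0,"wz":0},{"x":-0.0265,"y":0.001,"z":0.027,"wx":-0.5,"wy":0,"wz":0},{"x":-0.0265,"y":0.001,"z":0.027,"wx":-0.5,"wy":0,"wz":0}]'
python3 -c "
from h import *
st()
rel((.543,-.338,.063),tool(-4.2,45))"
```

```text
time: 21.5
position: [0.529, -0.3364, 0.0524]
tool_rot: [-0.088, -2.352, -0.038]
ft_force: [-0.4, 1.5, 8.3]
grip_width: 0.573
grip_force: 30.0
t 21.5 grasp [ 542.3 -337.4   65.6] z [-0.707  0.054 -0.705] y [0.075 0.997 0.001] q [0.23 1.01 0.33 0.98 0.03 1.91 2.02] f [-0.4  1.5  8.3] gw 49.8 gf 30.0
mm [-2.4 -0.6  1.3] deg [ 0.1 -0.2 -0. ] q [0.23 1.01 0.33 0.98 0.03 1.91 2.02] t 21.5
```

```bash

python3 -m handwheel '[{"x":0,"y":0,"z":0,"wx":0,"wy":0,"wz":0},{"x":0,"y":0,"z":0,"wx":0,"wy":0,"wz":0},{"x":0,"y":0,"z":0,"wx":0,"wy":0,"wz":0},{"x":0,"y":0,"z":0,"wx":0,"wy":0,"wz":0},{"x":0,"y":0,"z":0,"wx":0,"wy":0,"wz":0},{"x":0,"y":0,"z":-0.02,"wx":0,"wy":0,"wz":0},{"x":0,"y":0,"z":-0.05,"wx":0,"wy":0,"wz":0},{"x":0,"y":0,"z":-0.09,"wx":0,"wy":0,"wz":0},{"x":0,"y":0,"z":-0.12,"wx":0,"wy":0,"wz":0},{"x":0,"y":0,"z":-0.12,"wx":0,"wy":0,"wz":0}]' 0.087
python3 -m handwheel '[{"x":0.03,"y":0,"z":-0.03,"wx":0,"wy":0,"wz":0},{"x":0.04,"y":0.1,"z":-0.03,"wx":0,"wy":0,"wz":0},{"x":0.04,"y":0.25,"z":-0.03,"wx":0,"wy":0,"wz":0},{"x":0.04,"y":0.25,"z":-0.03,"wx":0,"wy":0,"wz":0},{"x":0.04,"y":0.25,"z":-0.03,"wx":0,"wy":0,"wz":0},{"x":0.04,"y":0.25,"z":-0.03,"wx":0,"wy":0,"wz":0},{"x":0.04,"y":0.25,"z":-0.03,"wx":0,"wy":0,"wz":0},{"x":0.04,"y":0.25,"z":-0.03,"wx":0,"wy":0,"wz":0},{"x":0.04,"y":0.25,"z":-0.03,"wx":0,"wy":0,"wz":0}]'
python3 -c "
from h import *
st()
d=ctrl.get_image('top');im=d['image'][:,:,::-1]
cv2.imwrite('pics/t3.png',np.hstack([cv2.resize(im[240:310,a:a+70],(400,400)) for a in(180,475)]))"
```

```text
time: 22.33
position: [0.6277, -0.3385, 0.1762]
tool_rot: [-0.09, -2.534, 0.079]
ft_force: [0.6, -2.1, -0.4]
grip_width: 0.998
grip_force: 0.0
time: 23.08
position: [0.6248, -0.0795, 0.2071]
tool_rot: [-0.079, -2.538, 0.082]
ft_force: [0.1, -0.8, 0.8]
grip_width: 1.0
grip_force: 0.0
t 23.08 grasp [635.4 -78.7 222.5] z [-0.567 -0.041 -0.823] y [ 0.038  0.996 -0.076] q [-0.26  0.84  0.64  0.96 -0.26  2.03  1.8 ] f [ 0.1 -0.8  0.8] gw 87.0 gf 0.0
```

View pics/t3.png

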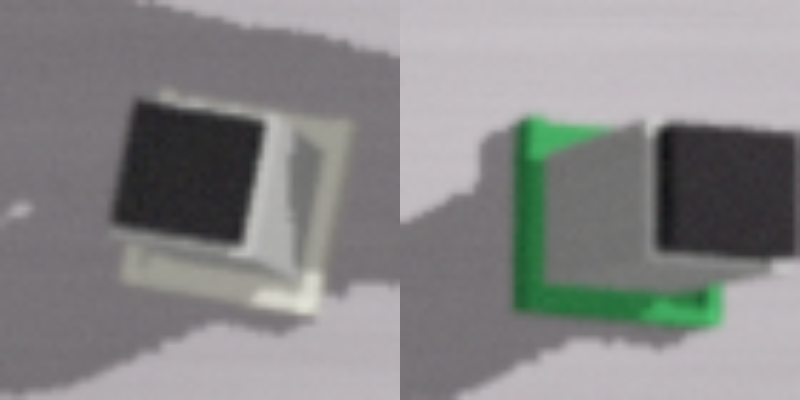

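Both tins are standing in their trays. The green-tray tin's cap centre is near (728,190) in the crop, pixel (532,273). A numeric check comes before handing in.

```bash
python3 - <<'E'
from h import *
d=ctrl.get_image('top');im=d['image'].max(2)
for x0,x1 in((190,235),(515,550)):
    m=np.zeros(im.shape,bool);m[250:300,x0:x1]=im[250:300,x0:x1]<65
    c=blobs(m,100)[0];print(*rect(plane(d,c[:,0],.105))[:3])
d=ctrl.get_image('scene');cv2.imwrite('pics/s4.png',cv2.resize(d['image'][310:460,80:280,::-1],(800,600)))
E
```

```text
[540.3 290.1] [43.4 41.8] 81.5
[ 539.1 -332.8] [45.3 41.8] 85.3
```

View pics/s4.png

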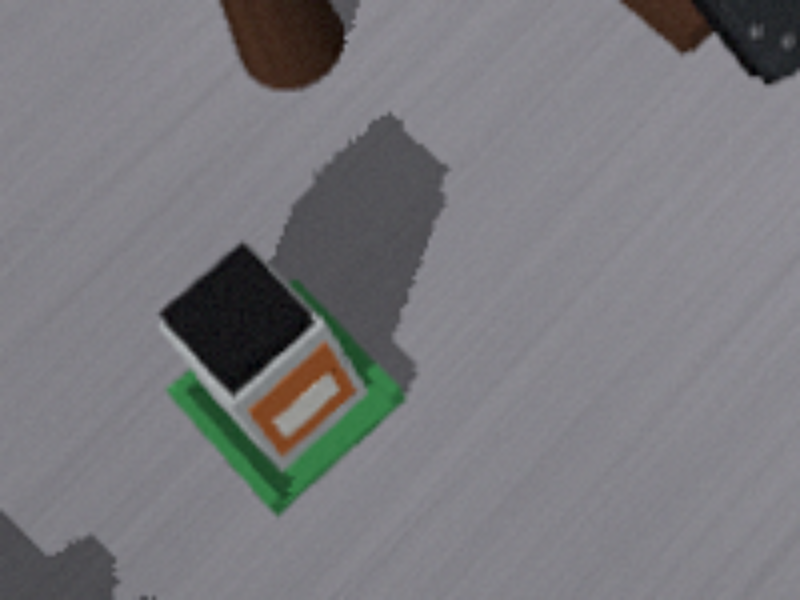

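The green-tray tin is upright between the rims, with the label at (305,400) facing the open front. Both caps are within about 5 mm of their tray centres.

```bash
python3 -c "
from bench import ctrl
print(ctrl.close_job())"
```

```text
the job is handed in; nothing more can be done
None
```

Job handed in after about 23 s of robot time: the dark-rest tin felt heavier (about 3.5 N against 1.8 N) and stands in the green tray, and the lighter one stands in the white tray, both cap up with label to the open front; no score came back.

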